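Uncover the hot casserole with the lid lifter

ROBOT

A 6-joint arm with a two-finger parallel gripper is mounted at the origin on a cart in front of the work surface, level with it; the furniture and walls round the work are solid. World frame = base frame: x ahead of the robot, y to its left, z up, the work surface at z = 0. Lengths are in m, angles in rad, forces in N, time in s.
With the tool pointing down it reaches from about 0.35 to 0.975 m from the base axis. Payload 4.9 kg.
Tool frame: the origin (TCP) lies at the very end of the fingers, on their centre line; the grasp point (between the pads) lies 19 mm behind it; z points along the fingers, y is the direction in which the jaws open and shut (so a half turn about z gives the same grasp; the last joint's range is limited). The gripper opens to 85 mm and grips with 20 to 120 N. Pads are 22 mm wide; open, the fingers measure 114 mm over their backs; the gripper's body (76 mm by 85 mm) begins 54 mm behind the grasp point. The pads swing forward as they close: fully open they stand 13 mm farther back than shut.
Start: joints at [1.039, 0.053, 1.613, -0, 1.476, -0.119], TCP at [0.251, 0.572, 0.231] pointing down, gripper open.
Joint ranges: [-3.01, 3.01], [-1.01, 2.22], [0.06, 2.58], [-1.02, 4.17], [0.09, 2.62], [-3.14, 3.14]. Speed limits (rad/s): [2.57, 2.57, 3.14, 3.14, 3.14, 3.14].

INTERFACE

Orientations are given as a unit quaternion [w, x, y, z].
In Python, from bench import state, snapshot, get_calibration, finish_job gives the robot as it stands.
- The arm moves only by the tool send_rows, never from a script. Its argument "motion" is a list of rows, each an object with "slide": the shift along the tool's x, y, z in cm, a list of three; "twist": the turn about the tool's z in rad. A call has 1 to 8 rows; each row shifts and turns the pose as measured when the row begins, along the tool's axes as they then stand; what a row does not reach is not made up. A row lasts 1/10 s, in which the tool goes at most 50 mm and 8.59 degrees, less where a joint would pass 70% of its speed; a pose out of reach is approached as far as the arm can. A call is refused whole if a number of a shift passes 5 or a number of a turn 0.15, either way. A call with a gripper value outside its range is refused whole. "gripper" is the gripper's target within -1 to 1 (fully open at 1, half-way at 0, shut at -1), set as the call begins (left out, the last holds). The fingers move at their own pace and stop on an object; "force" is the grip in N (left out, the last holds). Time passes only in rows, so rows that do not move let the fingers close. It gives the time, the measured TCP pose, the force and the opening at its end, in the units of the state.
- state(): the state, without advancing time (a new reading comes with each control period).
- snapshot(name): name is "scene" or "side" or "wrist"; returns the picture (480x640x3 uint8, red, green, blue); there is no depth.
- get_calibration(name): a dict with "fovy" (degrees; the focal length in pixels is half the picture's height over the tangent of half this angle, whatever the lens; pixels are square), "cx", "cy" (the principal point, pixels), "rvec" (rotation vector, rad) and "tvec" (3), from world to camera coordinates, as OpenCV has them. Camera axes: x right, y down, z forward; pixel columns grow to the right and rows downward; lengths in m; the calibration is good to about 2 mm. The wrist camera is an equidistant fisheye: a pixel r from the principal point sees the ray r / f radians off the axis. A picture is of the moment at which its call begins: read the wrist's pose just before it. get_calibration takes no time and is no camera call; for the wrist camera it gives the pose at the moment of the call.
- finish_job(): hands the job in, once; it reports no verdict.
The state is a dict: "time_s": time; "joint_positions": joint angles; "joint_velocities": joint speeds; "tau": joint torques, N m; "ee_pos": TCP position; "ee_rot": TCP orientation; "contact_force": force on the tool from outside, world axes, zero at the start; "wrist_torque": the same for the moment, N m; "grip_width": finger opening in m.
Only numpy, scipy, OpenCV 4.12 (cv2) and the standard library are available. Lean on these libraries where they do the work, as an engineer would, in place of code of your own. Each camera call takes 0.05 s, during which the arm holds its last target. There are 200 camera calls.

TASK

The casserole is straight from the oven and its lid is too hot to touch: take the lid lifter from its hanger, hook it under the middle of the lid's loop handle, lift the lid off, keeping it level all the way, and set it gently down, right way up and centred, on the round wooden trivet. Then unhook the lifter and hang it back across both prongs of its hanger. Keep the robot itself off the hot lid and casserole, never let the lid tip or drop, and leave the casserole and everything else where they stand.

Things in the scene. Friction and masses are not known exactly. Their poses are not given: they have to be found in the camera images.
- lid: Hot lid: round, dark teal enamel, 164 mm across, with a steel loop handle. Origin: centre of its underside, which is a cream plug 140 mm across and 6 mm deep that drops into the casserole (150 mm inside at the mouth); above it the rim, then a dome up to z 24 mm. Own z up out of the dome; y along the loop's bar. 0.5 to 0.75 kg.
- lid_loop (a point): Centre of the lid's loop handle: the middle of a straight round bar, 9 mm thick, straight for 52 mm along the lid's y, 58 mm above the lid's origin. The loop's two legs stand at y = +-34 mm; the free window below the bar is 29 mm high over the dome and 59 mm wide. Open on both sides, along the lid's +x and -x.
- casserole: Hot dark teal enamel casserole (heavy, 2.6 kg, loose), 158 mm across, 80 mm high, a lug either side along its y (208 mm over the lugs), on an 8 mm cork mat; a loaf in it, 62 mm high. Origin: centre of its underside; z up. The closed lid's origin lies 74 mm above it; rim 80 mm above it.
- trivet: Round turned-wood trivet for the hot lid, flat, 168 mm across, 14 mm thick, fixed. Origin: centre of its underside.
- trivet_top (a point): Centre of the trivet's upper face, 14 mm above the table. A lid that rests there has its origin at this point.
- lifter: Lid lifter, 0.2 kg: a wooden cross handle (20 mm in own x, 120 mm in y, 22 mm in z), a thin steel shank down from its middle, bent back to x = -21 mm in its lower part, and at the foot a forked hook. Origin: centre of the wooden handle; own z up with the hook below. The hook opens to own +x: slide it under a bar in the +x direction, then raise.
- lifter_hook (a point): Floor of the hook, 147 mm straight below the handle's centre; a lifted bar's centre rests about 5 mm above it. Its two prongs (6 mm thick, 18 mm over both) run from the shank (x = -21 mm) to upturned tips (x = +18 mm); the part that goes under the bar reaches from 6 mm below to 10 mm above this point. If the prongs sit over 6 mm off the bar's middle the lid tilts.
- hanger: Hanger for the lifter, fixed: wooden base 150 x 110 mm (x -45 to +105 mm), a brass post at x = +80 mm and two brass prongs 8 mm thick at y = +-36 mm, their upper side 169 mm above the table, that run from the post to -x, where their ends (x -16 to -24 mm) turn up by 11 mm. Origin: on the table below the handle's place.
- hanger_rest (a point): Where the centre of the lifter's handle lies when it hangs well: 180 mm above the hanger's origin. The handle lies across both prongs (lifter's y along the hanger's y), the shank between them, the hook opening toward the post (own x of the two alike). At the start it lies up to 12 mm from this point toward the post.
- wine_a: White wine bottle with dark capsule, 74 mm across, 299 mm high, back row; bystander. Origin: centre of its underside.
- wine_c: Second white wine bottle, 74 mm across, 299 mm high, back row; bystander. Origin: centre of its underside.
- pass_bowls_0: Stack of white bowls, 157 mm across, 128 mm high, back row; bystander. Origin: centre of its underside.
- bar_plates: Stack of small white plates, 153 mm across, 46 mm high, back row; bystander. Origin: centre of its underside.
- salt_cellar: Round wooden salt cellar, 70 mm across, 67 mm high, back row; bystander. Origin: centre of its underside.
- copper_jug: Copper water jug with handle, 111 x 181 x 215 mm, back right corner; bystander. Origin: centre of its underside.
- order_pad: Paper order pad, 125 x 75 x 12 mm, flat at the front right; bystander. Origin: centre of its underside.
- corkscrew: Black folded corkscrew, 112 mm long, 15 mm high, front left; bystander. Origin: centre of its underside.

How it is judged:
By the outcome, as a careful person would: the job done as asked, in the order asked, and still so for the second after the job is handed in, with the robot touching nothing.
It also fails if it takes over 69 s, if anything falls off the work surface, if the arm or the gripper's body presses on something with over 40 N, if the wrist force passes 120 N, or if a joint passes its speed limit or range.

## Working session

There is one attempt and no reset: what is moved stays moved. The work goes in short steps, Python scripts to look and compute and a tool call to move; the robot and the scene stay as the last step left them, time stands still between calls to the robot, and variables do not carry over. Pictures are saved under pics/ and viewed, about 8 in all and at most 12, crops included, and the job is handed in when it is done.

Besides the shell and the picture viewer there is one more tool, called after "Request:" as name([rows], argument=value, ...), one row to a line, values as JSON. send_rows: Moves the arm, as the interface text tells. Its arguments: {"type":"object","properties":{"motion":{"type":"array","items":{"type":"object","properties":{"slide":{"type":"array","items":{"type":"number"}},"twist":{"type":"number"}}}},"gripper":{"type":"number"},"force":{"type":"number"}},"required":["motion"]}

```bash
mkdir -p pics; ls
cat > h.py <<'E'
import numpy as np, cv2
from bench import state, snapshot, get_calibration
def cal(n):
    c=get_calibration(n); R=cv2.Rodrigues(np.array(c['rvec'],float))[0]; return R,np.array(c['tvec'],float),240/np.tan(np.radians(c['fovy'])/2),c['cx'],c['cy']
def ray(n,u,v,C=None):
    R,t,f,cx,cy=C or cal(n); x,y=(u-cx),(v-cy)
    if n=='wrist':
        r=np.hypot(x,y); a=r/f; d=np.array([x/r*np.sin(a),y/r*np.sin(a),np.cos(a)])
    else: d=np.array([x/f,y/f,1.])
    d=R.T@d; return -R.T@t, d/np.linalg.norm(d)
def onz(n,u,v,z,C=None):
    o,d=ray(n,u,v,C); return o+d*(z-o[2])/d[2]
def proj(n,P,C=None):
    R,t,f,cx,cy=C or cal(n); p=R@np.array(P,float)+t
    if n=='wrist':
        r=np.hypot(p[0],p[1]); a=np.arctan2(r,p[2]); return cx+f*a*p[0]/r, cy+f*a*p[1]/r
    return cx+f*p[0]/p[2], cy+f*p[1]/p[2]
def tri(rays):
    A=np.zeros((3,3));b=np.zeros(3)
    for o,d in rays:
        M=np.eye(3)-np.outer(d,d);A+=M;b+=M@o
    return np.linalg.solve(A,b)
def snap(n,name):
    im=cv2.cvtColor(snapshot(n),cv2.COLOR_RGB2BGR); cv2.imwrite(f'pics/{name}.png',im); return im
E
python3 - <<'E'
from h import *
snap('scene','s0');snap('side','d0')
for n in('scene','side'):
    R,t,f,*c=cal(n);print(n,-R.T@t,R[2],f)
print(state())
E
```

```text
pics
scene [-0.47425151  0.88582431  0.83281957] [ 0.66509799 -0.57795288 -0.47287962] 556.807484172371
side [0.12032771 0.17573485 0.92783349] [ 0.46735697 -0.19359522 -0.86261136] 438.97935675065224
{'time_s': 0.1, 'joint_positions': array([ 1.03901969e+00,  5.32967292e-02,  1.61415805e+00, -4.19349631e-06,
        1.47597739e+00, -1.19015895e-01]), 'joint_velocities': array([-0.00102932,  0.00017662, -0.00199478,  0.00134977,  0.00121236,
        0.00121564]), 'tau': array([ 2.25012457e-05, -3.94905317e+01, -3.71362424e+01, -1.23791951e-04,
        3.96334144e-03, -7.98000087e-06]), 'ee_pos': array([0.25043722, 0.57202197, 0.23018148]), 'ee_rot': array([-2.92054405e-04,  2.04918149e-01,  9.78778681e-01, -8.72159675e-04]), 'contact_force': array([-0.27561917, -0.3764257 , -0.06722158]), 'wrist_torque': array([0.02200384, 0.03260362, 0.01931336]), 'grip_width': 0.08531465651043153}
```

View pics/s0.png

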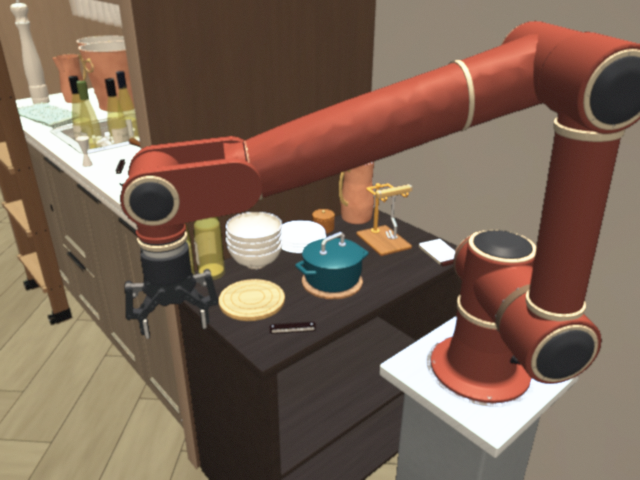

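View pics/d0.png

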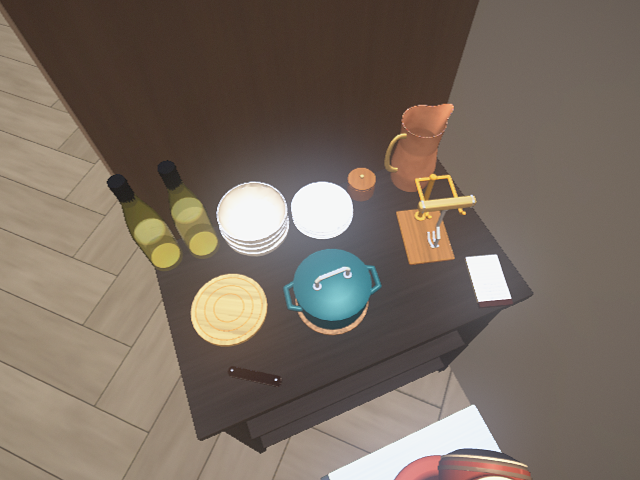

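The scene view shows the lid near (333,258) and the hanger near (385,215). The side view shows the trivet at (229,309), the lid loop from (317,285) to (349,272), and the lifter handle from (422,205) to (474,201). Next is an enlarged crop.

Run:
```python
import cv2,numpy as np
a=cv2.imread('pics/d0.png')[165:345,275:535]; b=cv2.imread('pics/s0.png')[170:300,290:470]
cv2.imwrite('pics/c1.png',cv2.resize(a,None,fx=3,fy=3,interpolation=cv2.INTER_CUBIC)); cv2.imwrite('pics/c2.png',cv2.resize(b,None,fx=4,fy=4,interpolation=cv2.INTER_CUBIC))
```

```text
(no output)
```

View pics/c1.png

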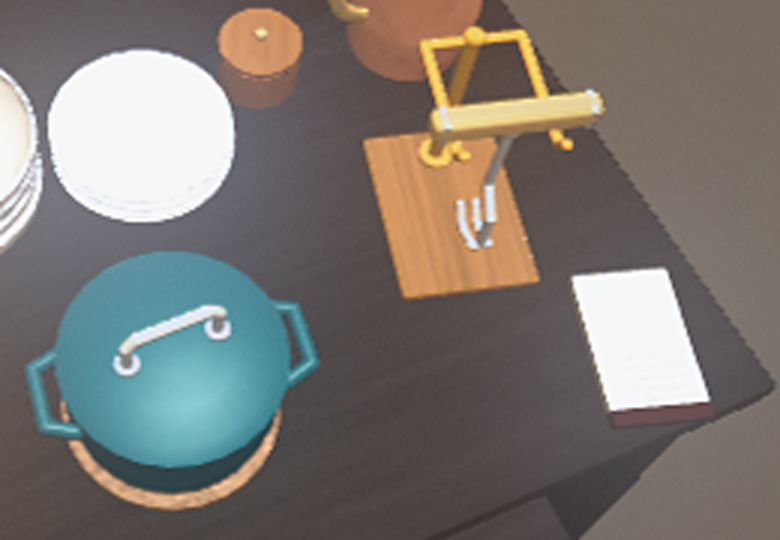

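View pics/c2.png

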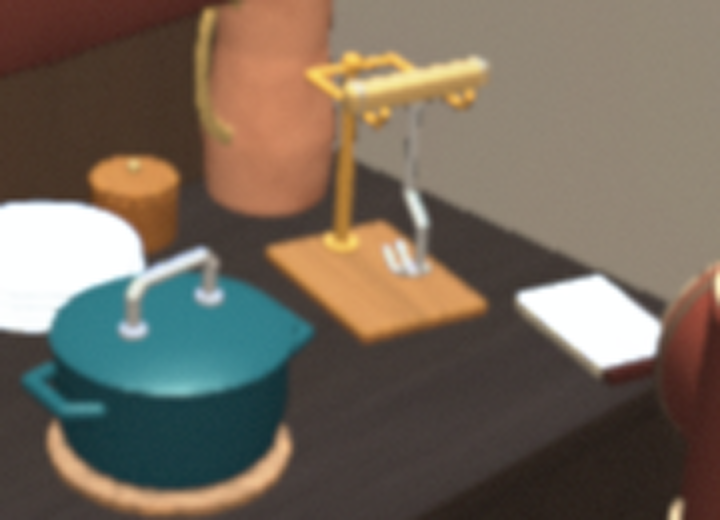

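Run:
```python
from h import *
D=lambda x,y:ray('side',x/3+275-.33,y/3+165-.33)
S=lambda x,y:ray('scene',x/4+290-.4,y/4+170-.4)
def Z(r,z): o,d=r; return o+d*(z-o[2])/d[2]
np.set_printoptions(precision=4,suppress=True)
for nm,d,s in [('loopL',(127,347),(134,290)),('loopR',(213,311),(207,254)),('hndL',(438,120),(358,96)),('hndR',(596,103),(484,72)),('b1',(364,140),(268,252)),('b3',(538,281),(486,303)),('b4',(404,297),(372,338)),('ballpost',(474,36),(352,62)),('legL',(127,366),(134,328)),('legR',(218,329),(209,294))]:
    print(nm,tri([D(*d),S(*s)]),'side@',Z(D(*d),.14),Z(D(*d),.185),Z(D(*d),.012))
im=cv2.imread('pics/d0.png');hsv=cv2.cvtColor(im,cv2.COLOR_BGR2HSV)
def big(m,box):
    x0,y0,x1,y1=box;q=np.zeros_like(m);q[y0:y1,x0:x1]=m[y0:y1,x0:x1]
    c=max(cv2.findContours(q,0,1)[0],key=cv2.contourArea);return c
c=big(cv2.inRange(hsv,(15,60,80),(35,255,255)),(180,265,275,350))
P=np.array([onz('side',*p[0],.014)[:2] for p in cv2.convexHull(c)],np.float32)
print('trivet',cv2.minEnclosingCircle(P),cv2.fitEllipse(P))
c=big(cv2.inRange(hsv,(75,60,20),(100,255,255)),(280,240,385,335))
print('teal bbox',cv2.boundingRect(c))
# lid rim: left & right & top extremes at z=.0.09
for p in [(57,365),(289,355),(172,252),(175,467)]: print('rim',Z(D(*p),.09))
```

```text
loopL [0.462  0.0513 0.1364] side@ [0.4609 0.0522 0.14  ] [0.4415 0.0593 0.185 ] [0.5163 0.0321 0.012 ]
loopR [ 0.4611 -0.0108  0.1418] side@ [ 0.463  -0.0104  0.14  ] [0.4434 0.0002 0.185 ] [ 0.5186 -0.0407  0.012 ]
hndL [ 0.5148 -0.2045  0.1815] side@ [ 0.5399 -0.2233  0.14  ] [ 0.5159 -0.2005  0.185 ] [ 0.6081 -0.2881  0.012 ]
hndR [ 0.488  -0.3132  0.1781] side@ [ 0.5083 -0.3367  0.14  ] [ 0.4861 -0.3074  0.185 ] [ 0.5713 -0.4199  0.012 ]
b1 [ 0.6157 -0.225   0.0065] side@ [ 0.5453 -0.166   0.14  ] [ 0.521  -0.1465  0.185 ] [ 0.6143 -0.2215  0.012 ]
b3 [ 0.4431 -0.2863  0.0117] side@ [ 0.3984 -0.2211  0.14  ] [ 0.3825 -0.1985  0.185 ] [ 0.4436 -0.2856  0.012 ]
b4 [ 0.4706 -0.1868  0.0071] side@ [ 0.4228 -0.1323  0.14  ] [ 0.4055 -0.1147  0.185 ] [ 0.472  -0.1824  0.012 ]
ballpost [ 0.5784 -0.2696  0.1687] side@ [ 0.5967 -0.2857  0.14  ] [ 0.5695 -0.2593  0.185 ] [ 0.6741 -0.3606  0.012 ]
legL [0.4607 0.0523 0.1091] side@ [0.4484 0.0573 0.14  ] [0.4297 0.0641 0.185 ] [0.5017 0.0381 0.012 ]
legR [ 0.4619 -0.0156  0.1093] side@ [ 0.4496 -0.0081  0.14  ] [0.4308 0.0024 0.185 ] [ 0.5031 -0.0379  0.012 ]
trivet ((0.5295356512069702, 0.23668918013572693), 0.08606818318367004) ((0.5296279191970825, 0.23702721297740936), (0.1678599715232849, 0.17166447639465332), 100.7378921508789)
teal bbox (283, 249, 99, 80)
rim [0.4887 0.0941 0.09  ]
rim [ 0.4332 -0.0569  0.09  ]
rim [ 0.5397 -0.0143  0.09  ]
rim [0.3895 0.0481 0.09  ]
```

The crops show the loop bar from (127,347) to (213,311) in the side crop and the lifter handle from (438,120) to (596,103). The hanger base is clear in both. Results: loop centre about (0.461, 0.019), hanger yaw about -0.25, handle about (0.501, -0.257). Next is a move planner.

```bash
cat >> h.py <<'E'
from scipy.spatial.transform import Rotation as Ro
def pose():
    s=state(); q=s['ee_rot']; return s,np.array(s['ee_pos']),Ro.from_quat([q[1],q[2],q[3],q[0]]).as_matrix()
def plan(tgt,yaw,step=4.5,tw=.14,show=8):
    """rows to target TCP and world angle of tool y"""
    s,p,R=pose(); a=np.arctan2(R[1,1],R[0,1]); d=-((yaw-a+np.pi)%(2*np.pi)-np.pi)
    D=(np.array(tgt)-p)*100; n=max(1,int(np.ceil(max(np.abs(D).max()/step,abs(d)/tw))))
    print('t',s['time_s'],'p',p.round(4),'yaw',round(a,4),'tilt',R[:2,2].round(4),'F',s['contact_force'].round(2),'w',round(s['grip_width'],4),'n',n)
    for i in range(min(n,show)):
        b=a-d*i/n; L=np.array([[np.cos(b+np.pi/2),np.sin(b+np.pi/2),0],[np.cos(b),np.sin(b),0],[0,0,-1]])
        print((L@D/n).round(2).tolist(),round(d/n,3))
E
python3 -c "
from h import *
plan([.46,-.245,.31],-.25)"
```

```text
t 0.1 p [0.2504 0.572  0.2302] yaw 1.158 tilt [-0.0009 -0.0016] F [-0.28 -0.38 -0.07] w 0.0853 n 19
[-2.74, -3.5, -0.42] 0.074
[-2.99, -3.28, -0.42] 0.074
[-3.22, -3.05, -0.42] 0.074
[-3.44, -2.81, -0.42] 0.074
[-3.64, -2.55, -0.42] 0.074
[-3.82, -2.27, -0.42] 0.074
[-3.97, -1.98, -0.42] 0.074
[-4.11, -1.68, -0.42] 0.074
```

Request:
send_rows([
  {"slide":[-2.7,-3.5,-1],"twist":0.075},
  {"slide":[-3,-3.3,-1],"twist":0.075},
  {"slide":[-3.2,-3,-1],"twist":0.075},
  {"slide":[-3.4,-2.8,-1],"twist":0.075},
  {"slide":[-3.6,-2.5,-1],"twist":0.075},
  {"slide":[-3.8,-2.3,-1],"twist":0.075},
  {"slide":[-4,-2,-1],"twist":0.075},
  {"slide":[-4.1,-1.7,-0.5],"twist":0.075},
])

```text
time_s: 0.9
ee_pos: [0.3329, 0.2184, 0.3013]
ee_rot: [-0.001, 0.491, 0.871, -0.007]
contact_force: [1.8, -0.0, 0.1]
grip_width: 0.0851
```

```bash
python3 -c "
from h import *
plan([.46,-.245,.31],-.25)"
```

```text
t 0.9 p [0.3329 0.2184 0.3013] yaw 0.5444 tilt [-0.0082 -0.0123] F [ 1.82 -0.01  0.07] w 0.0851 n 11
[-4.2, -1.19, -0.08] 0.072
[-4.28, -0.89, -0.08] 0.072
[-4.33, -0.58, -0.08] 0.072
[-4.36, -0.26, -0.08] 0.072
[-4.37, 0.05, -0.08] 0.072
[-4.35, 0.37, -0.08] 0.072
[-4.32, 0.68, -0.08] 0.072
[-4.25, 0.99, -0.08] 0.072
```

Request:
send_rows([
  {"slide":[-4.2,-1.2,0],"twist":0.08},
  {"slide":[-4.3,-0.9,0],"twist":0.08},
  {"slide":[-4.3,-0.6,0],"twist":0.08},
  {"slide":[-4.4,-0.3,0],"twist":0.08},
  {"slide":[-4.4,0.1,0],"twist":0.08},
  {"slide":[-4.4,0.4,0],"twist":0.08},
  {"slide":[-4.3,0.7,0],"twist":0.08},
  {"slide":[-4.3,1,0],"twist":0.08},
])

```text
time_s: 1.7
ee_pos: [0.4116, -0.1375, 0.304]
ee_rot: [0.003, 0.749, 0.662, -0.005]
contact_force: [0.5, 0.8, 0.1]
grip_width: 0.0855
```

```bash
python3 -c "
from h import *
plan([.46,-.245,.31],-.25)"
```

```text
t 1.7 p [ 0.4116 -0.1375  0.304 ] yaw -0.1225 tilt [-0.003 -0.011] F [0.55 0.75 0.06] w 0.0855 n 3
[-3.36, 2.04, -0.2] 0.043
[-3.27, 2.18, -0.2] 0.043
[-3.18, 2.32, -0.2] 0.043
```

Request:
send_rows([
  {"slide":[-3.4,2,-0.3],"twist":0.04},
  {"slide":[-3.3,2.2,-0.3],"twist":0.04},
  {"slide":[-3.2,2.3,-0.3],"twist":0.04},
  {"slide":[0,0,0]},
  {"slide":[0,0,0]},
])

```text
invalid input
```

Run:
```python
from h import *
plan([.46,-.245,.31],-.25)
C=cal('wrist');snap('wrist','w1');print(C[2],-C[0].T@C[1],C[0][2])
for P in [(.515,-.2045,.18),(.488,-.313,.18),(.461,.019,.14)]: print(proj('wrist',P,C))
import pickle;pickle.dump(C,open('w1.pkl','wb'))
```

```text
t 1.7 p [ 0.4116 -0.1375  0.304 ] yaw -0.1225 tilt [-0.003 -0.011] F [0.55 0.75 0.06] w 0.0855 n 3
[-3.36, 2.04, -0.2] 0.043
[-3.27, 2.18, -0.2] 0.043
[-3.18, 2.32, -0.2] 0.043
371.64829954431775 [ 0.42113021 -0.06354298  0.44646628] [-0.03820988 -0.29819477 -0.95373994]
(np.float64(452.0940811345894), np.float64(289.1668334255787))
(np.float64(419.894957821361), np.float64(392.7761632694611))
(np.float64(355.4068215143808), np.float64(22.509716575349188))
```

View pics/w1.png

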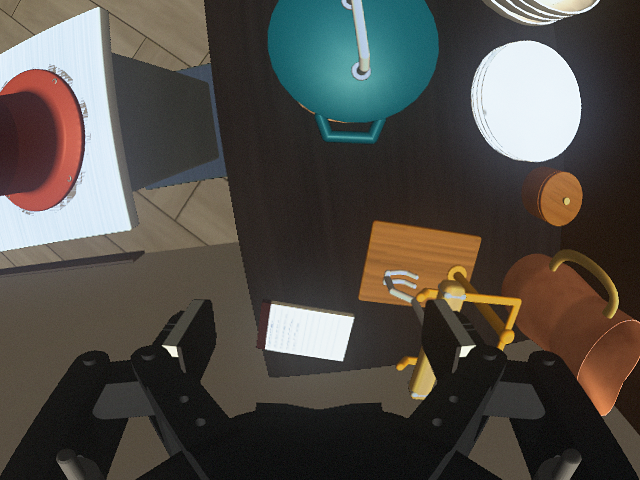

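The wrist view shows the handle ends at about (452,290) and (418,392), within 3 px of prediction. The refused call was probably due to rows without "twist", so I'll include it every time.

Request:
send_rows([
  {"slide":[-3.4,2,-0.3],"twist":0.04},
  {"slide":[-3.3,2.2,-0.3],"twist":0.04},
  {"slide":[-3.2,2.3,-0.3],"twist":0.04},
  {"slide":[0,0,0],"twist":0},
  {"slide":[0,0,0],"twist":0},
])

```text
time_s: 2.25
ee_pos: [0.4583, -0.2584, 0.3099]
ee_rot: [0.001, 0.793, 0.609, -0.007]
contact_force: [-1.0, -0.1, 0.4]
grip_width: 0.0856
```

Run:
```python
from h import *
plan([.46,-.245,.31],-.25)
C=cal('wrist');im=snap('wrist','w2')
a=im[150:480,230:530];cv2.imwrite('pics/w2c.png',cv2.resize(a,None,fx=1.8,fy=1.8,interpolation=cv2.INTER_CUBIC))
import pickle;pickle.dump(C,open('w2.pkl','wb'))
```

```text
t 2.25 p [ 0.4583 -0.2584  0.3099] yaw -0.262 tilt [-0.0097 -0.0109] F [-0.96 -0.15  0.37] w 0.0856 n 1
[1.34, -0.18, -0.01] -0.012
```

View pics/w2c.png

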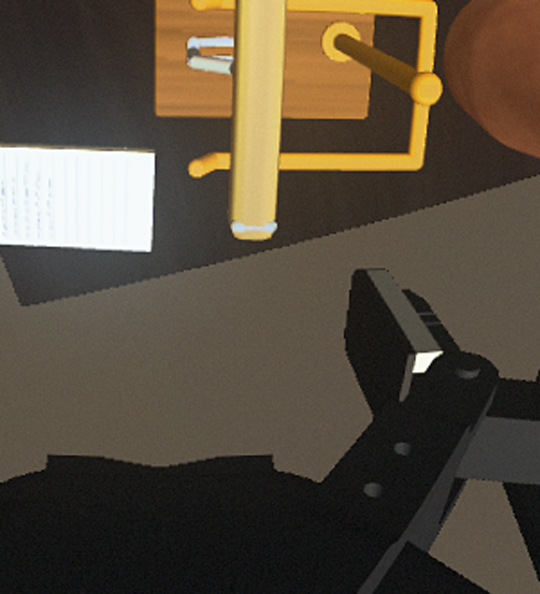

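The handle runs vertically in the crop. Its right end is at about (370.5,277), and the prongs, post and hook are clear. Now I need the left end, numerically.

Run:
```python
from h import *
import pickle
np.set_printoptions(precision=4,suppress=True)
C=pickle.load(open('w2.pkl','rb'));im=cv2.imread('pics/w2.png');hsv=cv2.cvtColor(im,cv2.COLOR_BGR2HSV)
m=cv2.inRange(hsv,(18,60,120),(30,190,255))
for v in list(range(100,150,4))+list(range(150,285,10)):
    r=np.where(m[v,340:410])[0]; print(v,(r.min()+340,r.max()+340,len(r)) if len(r) else None, hsv[v,373])
P=lambda u,v,z:onz('wrist',u,v,z,C)
print('Rend',P(370.5,275,.191),'Rtop edges',P(359,272,.191),P(384,272,.191))
q=lambda x,y:(230+x/1.8,150+y/1.8)
print('ball',P(*q(426,88),.169),'prongtip R',P(*q(196,165),.169),'foot',P(*q(342,42),.014))
print('base',P(*q(155,117),.012),P(*q(369,119),.012))
```

```text
100 None [17 88 52]
104 None [13 85 57]
108 None [11 80 54]
112 None [11 86 59]
116 None [ 9 86 59]
120 None [ 8 79 58]
124 None [14 76 57]
128 (np.int64(368), np.int64(383), 16) [ 21 149 182]
132 (np.int64(364), np.int64(388), 25) [ 23 121 229]
136 (np.int64(371), np.int64(383), 13) [ 22 104 226]
140 (np.int64(371), np.int64(390), 13) [ 21 117 229]
144 (np.int64(362), np.int64(388), 27) [ 22 106 227]
148 (np.int64(340), np.int64(409), 54) [ 22 102 227]
150 (np.int64(340), np.int64(409), 60) [ 22 106 224]
160 (np.int64(362), np.int64(388), 27) [ 22 108 226]
170 (np.int64(362), np.int64(388), 27) [ 22 107 222]
180 (np.int64(361), np.int64(387), 27) [ 21 111 222]
190 (np.int64(361), np.int64(387), 27) [ 22 113 223]
200 (np.int64(361), np.int64(386), 26) [ 21 109 218]
210 (np.int64(360), np.int64(386), 27) [ 22 108 220]
220 (np.int64(360), np.int64(385), 26) [ 21 109 220]
230 (np.int64(360), np.int64(385), 26) [ 22 109 217]
240 (np.int64(341), np.int64(409), 61) [ 22 109 217]
250 (np.int64(359), np.int64(383), 25) [ 22 107 213]
260 (np.int64(359), np.int64(383), 25) [ 22 111 214]
270 (np.int64(358), np.int64(382), 25) [ 21 106 212]
280 (np.int64(360), np.int64(380), 21) [ 22 116 215]
Rend [ 0.4867 -0.3052  0.191 ] Rtop edges [ 0.4786 -0.3004  0.191 ] [ 0.4973 -0.3055  0.191 ]
ball [ 0.5795 -0.2715  0.169 ] prongtip R [ 0.4688 -0.28    0.169 ] foot [ 0.5801 -0.2723  0.014 ]
base [ 0.4447 -0.2915  0.012 ] [ 0.5893 -0.3304  0.012 ]
```

Run:
```python
from h import *
import pickle
np.set_printoptions(precision=4,suppress=True)
C=pickle.load(open('w2.pkl','rb'));P=lambda u,v,z:onz('wrist',u,v,z,C)
a,b=P(375.5,130,.189),P(370,278,.189);print(a,b,(a+b)/2,np.linalg.norm(a-b),np.arctan2(-(a-b)[0],(a-b)[1]))
l=[(P(362,v,.191)+P(388,v,.191))/2 for v in (160,)]+[(P(360,220,.191)+P(385.5,220,.191))/2,(P(359,260,.191)+P(383.5,260,.191))/2]
print(l)
w=P(360,220,.191)-P(385.5,220,.191);print(np.linalg.norm(w))
plan([.501,-.253,.31],-.255)
```

```text
[ 0.5149 -0.2     0.189 ] [ 0.4858 -0.3085  0.189 ] [ 0.5004 -0.2543  0.189 ] 0.11225264719611004 -0.2621158739411302
[array([ 0.5093, -0.2205,  0.191 ]), array([ 0.4977, -0.2629,  0.191 ]), array([ 0.4899, -0.2932,  0.191 ])]
0.018899997304933188
t 2.3 p [ 0.4581 -0.2581  0.3098] yaw -0.2616 tilt [-0.0097 -0.0114] F [-0.44 -0.31  0.23] w 0.0854 n 1
[1.61, 4.01, -0.02] -0.007
```

Request:
send_rows([
  {"slide":[0.75,2,0],"twist":0},
  {"slide":[0.75,2,0],"twist":0},
  {"slide":[0.1,0.05,2.5],"twist":0},
  {"slide":[0.05,0.05,2.5],"twist":0},
  {"slide":[0.05,0.05,2.5],"twist":0},
  {"slide":[0,0,1.5],"twist":0},
  {"slide":[0,0,0],"twist":0},
])

```text
time_s: 3.0
ee_pos: [0.5023, -0.2446, 0.2187]
ee_rot: [0.003, 0.79, 0.613, -0.006]
contact_force: [-0.1, -0.2, -0.4]
grip_width: 0.0852
```

Run:
```python
from h import *
plan([.5005,-.2545,.161],-.262)
C=cal('wrist');im=snap('wrist','w3')
cv2.imwrite('pics/w3c.png',im[60:,100:540])
import pickle;pickle.dump(C,open('w3.pkl','wb'))
```

```text
t 3.0 p [ 0.5023 -0.2446  0.2187] yaw -0.2509 tilt [-0.0056 -0.0129] F [-0.13 -0.19 -0.44] w 0.0852 n 2
[-0.5, 0.04, 2.89] 0.006
[-0.5, 0.04, 2.89] 0.006
```

View pics/w3c.png

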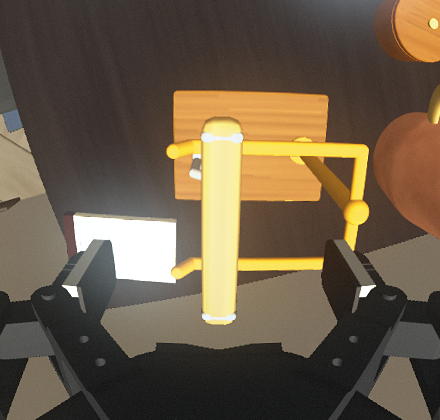

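The handle is centred between the fingers, with ends at about (321,195) and (319,377) in the full image. I'm descending to grasp.

Request:
send_rows([
  {"slide":[-0.5,0,1.5],"twist":0.01},
  {"slide":[-0.5,0,1.5],"twist":0},
  {"slide":[0,0,1.5],"twist":0},
  {"slide":[0,0,1.0],"twist":0},
  {"slide":[0,0,0],"twist":0},
])

```text
time_s: 3.55
ee_pos: [0.5011, -0.2574, 0.1646]
ee_rot: [0.007, 0.793, 0.609, -0.005]
contact_force: [-0.5, 0.2, 0.0]
grip_width: 0.0855
```

Run:
```python
from h import *
import pickle
C=pickle.load(open('w3.pkl','rb'))
a,b=onz('wrist',321,198,.191,C),onz('wrist',319,375,.191,C);print(a,b,(a+b)/2,np.linalg.norm(a-b))
plan([.5005,-.2545,.161],-.262)
```

```text
[ 0.51367283 -0.20588054  0.191     ] [ 0.4875535  -0.30449184  0.191     ] [ 0.50061317 -0.25518619  0.191     ] 0.102011803490192
t 3.55 p [ 0.5011 -0.2574  0.1646] yaw -0.2619 tilt [ 0.0009 -0.0174] F [-0.48  0.2   0.02] w 0.0855 n 1
[0.26, -0.13, 0.36] 0.0
```

Request:
send_rows([
  {"slide":[0.25,-0.05,0.35],"twist":0},
  {"slide":[0,0,0],"twist":0},
])

```text
time_s: 3.75
ee_pos: [0.5012, -0.2549, 0.1604]
ee_rot: [0.007, 0.793, 0.609, -0.005]
contact_force: [-0.5, 0.5, -0.1]
grip_width: 0.0858
```

Request:
send_rows([
  {"slide":[0,0,0],"twist":0},
  {"slide":[0,0,0],"twist":0},
  {"slide":[0,0,0],"twist":0},
  {"slide":[0,0,0],"twist":0},
  {"slide":[0,0,0],"twist":0},
  {"slide":[0,0,0],"twist":0},
  {"slide":[0,0,0],"twist":0},
], gripper=-1, force=90)

```text
time_s: 4.45
ee_pos: [0.5026, -0.2553, 0.1629]
ee_rot: [0.009, 0.793, 0.609, -0.004]
contact_force: [-0.0, 0.1, -0.1]
grip_width: 0.0186
```

Run:
```python
from h import *
plan([.5005,-.2545,.261],-.262)
print(state()['wrist_torque'])
```

```text
t 4.45 p [ 0.5026 -0.2553  0.1629] yaw -0.2617 tilt [ 0.0042 -0.0193] F [-0.02  0.1  -0.11] w 0.0186 n 3
[0.01, -0.07, -3.27] 0.0
[0.01, -0.07, -3.27] 0.0
[0.01, -0.07, -3.27] 0.0
[-0.05594033 -0.08022727 -0.02662234]
```

Request:
send_rows([
  {"slide":[0,0,-1],"twist":0},
  {"slide":[0,0,-3],"twist":0},
  {"slide":[0,0,-4],"twist":0},
  {"slide":[0,0,-4],"twist":0},
  {"slide":[0,0,-4],"twist":0},
  {"slide":[0,0,-1],"twist":0},
  {"slide":[0,0,0],"twist":0},
])

```text
time_s: 5.15
ee_pos: [0.4997, -0.2505, 0.3365]
ee_rot: [0.005, 0.793, 0.609, -0.006]
contact_force: [0.3, -0.3, -2.9]
grip_width: 0.0184
```

Run:
```python
from h import *
plan([.385,.019,.32],0,step=3.5)
```

```text
t 5.15 p [ 0.4997 -0.2505  0.3365] yaw -0.2618 tilt [-0.0034 -0.014 ] F [ 0.31 -0.35 -2.94] w 0.0184 n 8
[2.88, -2.26, 0.21] -0.033
[2.95, -2.16, 0.21] -0.033
[3.02, -2.06, 0.21] -0.033
[3.09, -1.96, 0.21] -0.033
[3.15, -1.86, 0.21] -0.033
[3.21, -1.76, 0.21] -0.033
[3.27, -1.65, 0.21] -0.033
[3.32, -1.54, 0.21] -0.033
```

Request:
send_rows([
  {"slide":[2.9,-2.3,0.1],"twist":-0.033},
  {"slide":[3,-2.2,0.1],"twist":-0.033},
  {"slide":[3,-2.1,0.1],"twist":-0.033},
  {"slide":[3.1,-2,0.1],"twist":-0.033},
  {"slide":[3.1,-1.9,0.1],"twist":-0.033},
  {"slide":[3.2,-1.8,0.1],"twist":-0.033},
  {"slide":[3.3,-1.6,0.1],"twist":-0.033},
  {"slide":[2.5,-1.5,0.1],"twist":-0.033},
])

```text
time_s: 5.95
ee_pos: [0.3734, 0.0184, 0.3057]
ee_rot: [-0.01, 0.705, 0.709, -0.012]
contact_force: [0.2, 0.9, -1.7]
grip_width: 0.0186
```

Request:
send_rows([
  {"slide":[0,0,0],"twist":0},
  {"slide":[0,0,0],"twist":0},
])

```text
time_s: 6.15
ee_pos: [0.3708, 0.021, 0.301]
ee_rot: [-0.013, 0.703, 0.711, -0.014]
contact_force: [-0.1, -0.2, -2.2]
grip_width: 0.0186
```

Run:
```python
from h import *
import pickle
plan([.385,.019,.249],0,step=2)
C=cal('wrist');im=snap('wrist','w4');pickle.dump(C,open('w4.pkl','wb'))
print([proj('wrist',p,C) for p in [(.4615,.053,.14),(.4615,-.015,.14)]])
```

```text
t 6.15 p [0.3708 0.021  0.301 ] yaw 0.0108 tilt [-0.0377 -0.0018] F [-0.13 -0.19 -2.16] w 0.0186 n 3
[-0.07, 0.47, 1.73] 0.004
[-0.07, 0.47, 1.73] 0.004
[-0.07, 0.47, 1.73] 0.004
[(np.float64(433.8506250514756), np.float64(181.69410201250005)), (np.float64(427.0142499658953), np.float64(257.97665097589936))]
```

View pics/w4.png

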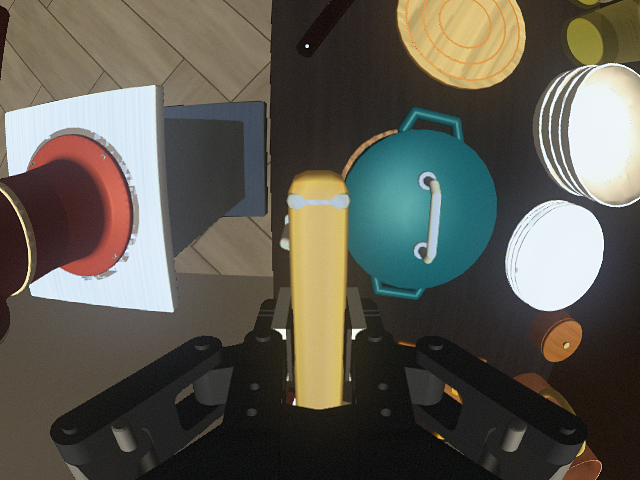

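The lifter is held square, and the lid loop bar runs from about (434,182) to (431,261), close to prediction. The tool pitch has drifted to -0.038, so I'll watch that. Next I refine the bar numerically.

Run:
```python
from h import *
import pickle
np.set_printoptions(precision=4,suppress=True)
C=pickle.load(open('w4.pkl','rb'));im=cv2.imread('pics/w4.png');hsv=cv2.cvtColor(im,cv2.COLOR_BGR2HSV)
m=cv2.inRange(hsv,(0,0,110),(180,80,255))
pts=[]
for v in range(172,270,6):
    r=np.where(m[v,410:450])[0]
    if len(r): 
        print(v,r.min()+410,r.max()+410)
        if 190<v<240: pts.append(onz('wrist',(r.min()+r.max())/2+410,v,.14,C)[:2])
pts=np.array(pts);k=np.polyfit(pts[:,1],pts[:,0],1);print('yaw',-k[0],'x at y=.018',np.polyval(k,.018))
print(onz('wrist',425,181,.106,C),onz('wrist',421,250,.106,C))
s=cv2.cvtColor(cv2.imread('pics/d0.png'),cv2.COLOR_BGR2HSV)
```

```text
172 424 432
178 419 435
184 419 439
190 431 440
196 432 441
202 431 440
208 431 439
214 430 439
220 429 439
226 429 438
232 429 438
238 428 437
244 417 436
250 413 436
256 416 435
262 425 431
yaw 0.005173704743504983 x at y=.018 0.4645571615155787
[0.4624 0.0486 0.106 ] [ 0.4641 -0.019   0.106 ]
```

Request:
send_rows([
  {"slide":[-0.1,0.5,1.3],"twist":0},
  {"slide":[-0.1,0.5,1.3],"twist":0},
  {"slide":[-0.1,0.2,1.3],"twist":0},
  {"slide":[-0.1,0,1],"twist":0},
  {"slide":[0,0,0],"twist":0},
])

```text
time_s: 6.7
ee_pos: [0.3817, 0.0139, 0.2434]
ee_rot: [-0.016, 0.705, 0.708, -0.016]
contact_force: [0.4, -0.9, -1.7]
grip_width: 0.0185
```

Run:
```python
from h import *
import pickle
plan([.385,.0165,.249],0.008,step=2)
C=cal('side');im=snap('side','d5')
a=im[200:330,250:410];cv2.imwrite('pics/d5c.png',cv2.resize(a,None,fx=4.5,fy=4.5,interpolation=cv2.INTER_CUBIC))
```

```text
t 6.7 p [0.3817 0.0139 0.2434] yaw 0.0042 tilt [-0.0453 -0.0008] F [ 0.45 -0.88 -1.73] w 0.0185 n 1
[0.26, 0.33, -0.56] -0.004
```

View pics/d5c.png

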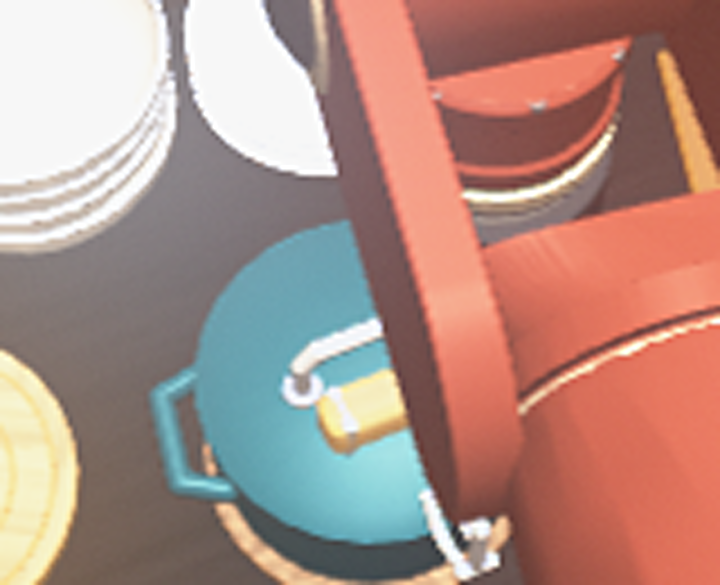

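The side view shows the lifter behind the loop, with hook prongs at about (353,318), pointing at the loop window. I'm raising slightly and approaching part way.

Request:
send_rows([
  {"slide":[0.25,0,-0.6],"twist":0},
  {"slide":[0,1.2,-0.05],"twist":0},
  {"slide":[0,1.2,-0.05],"twist":0},
  {"slide":[0,1.2,-0.05],"twist":0},
  {"slide":[0,1.2,-0.05],"twist":0},
  {"slide":[0,0,0],"twist":0},
])

```text
time_s: 7.35
ee_pos: [0.4344, 0.0173, 0.2577]
ee_rot: [-0.011, 0.705, 0.709, -0.013]
contact_force: [-0.5, 0.6, -1.5]
grip_width: 0.0186
```

Run:
```python
from h import *
plan([.469,.0165,.249],0.008,step=2)
```

```text
t 7.35 p [0.4344 0.0173 0.2577] yaw 0.0043 tilt [-0.0335 -0.0019] F [-0.47  0.6  -1.5 ] w 0.0186 n 2
[-0.05, 1.73, 0.43] -0.002
[-0.05, 1.73, 0.43] -0.002
```

Request:
send_rows([
  {"slide":[0,0,0.45],"twist":0},
  {"slide":[0,0,0.4],"twist":0},
  {"slide":[0,0,0],"twist":0},
])

```text
time_s: 7.65
ee_pos: [0.4341, 0.0175, 0.2504]
ee_rot: [-0.01, 0.705, 0.709, -0.012]
contact_force: [-0.7, -0.2, -2.0]
grip_width: 0.0184
```

Run:
```python
from h import *
plan([.469,.0165,.249],0.008,step=2)
C=cal('wrist');im=snap('wrist','w6')
print([proj('wrist',p,C) for p in [(.4635,.046,.14),(.4635,-.015,.14)]])
cv2.imwrite('pics/w6c.png',cv2.resize(im[120:320,240:490],None,fx=3,fy=3,interpolation=cv2.INTER_CUBIC))
import pickle;pickle.dump(C,open('w6.pkl','wb'))
```

```text
t 7.65 p [0.4341 0.0175 0.2504] yaw 0.0048 tilt [-0.0313 -0.0022] F [-0.66 -0.18 -2.03] w 0.0184 n 2
[-0.06, 1.75, 0.07] -0.002
[-0.06, 1.74, 0.07] -0.002
[(np.float64(365.98522292823753), np.float64(193.45141515416498)), (np.float64(362.5383531391664), np.float64(275.19326640099877))]
```

View pics/w6c.png

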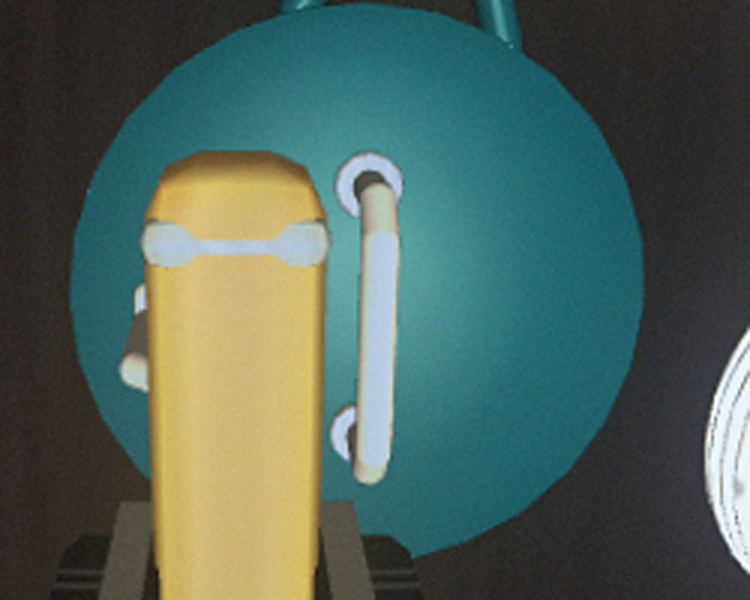

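The loop bar runs from (363,180) to (363,281) full-image, and the hook heel shows at about (286,216–248). I'll measure the lateral offset.

Run:
```python
from h import *
import pickle
from scipy.optimize import least_squares
np.set_printoptions(precision=4,suppress=True)
C=pickle.load(open('w6.pkl','rb'));q=lambda x,y,z:onz('wrist',240+x/3-.33,120+y/3-.33,z,C)
print('heel',q(140,288,.12),q(130,385,.12))
print('feet',q(369,183,.106),q(352,435,.106)); print('bar',q(378,192,.1445),q(371,478,.1445),q(379,240,.14),q(375,455,.14))
im=cv2.imread('pics/w6.png');hsv=cv2.cvtColor(im,cv2.COLOR_BGR2HSV)
P=[]
for x,y in [(70,290),(80,215),(110,150),(170,75),(240,30),(330,5),(420,10),(480,35),(560,95),(620,180),(643,280),(630,370),(590,445),(520,515)]: P.append(q(x,y,.088)[:2])
P=np.array(P);r=least_squares(lambda c:np.hypot(*(P-c[:2]).T)-c[2],[.46,.018,.082],loss='soft_l1',f_scale=.001);print('lid circle',r.x,r.fun.std())
```

```text
heel [0.4056 0.0245 0.12  ] [ 0.4025 -0.0014  0.12  ]
feet [0.464  0.0501 0.106 ] [ 0.4618 -0.0198  0.106 ]
bar [0.4626 0.0535 0.1445] [ 0.4638 -0.0161  0.1445] [0.4637 0.0416 0.14  ] [ 0.4649 -0.0119  0.14  ]
lid circle [0.4644 0.0129 0.0833] 0.0006617215767455327
```

Request:
send_rows([
  {"slide":[0,1,-0.03],"twist":0},
  {"slide":[0,1,-0.03],"twist":0},
  {"slide":[0,1,-0.03],"twist":0},
  {"slide":[0,0.4,0],"twist":0},
  {"slide":[0,0,0],"twist":0},
])

```text
time_s: 8.2
ee_pos: [0.4714, 0.0176, 0.2507]
ee_rot: [-0.01, 0.705, 0.709, -0.011]
contact_force: [0.5, 0.5, -2.0]
grip_width: 0.0184
```

Run:
```python
from h import *
plan([.468,.017,.275],0.008,step=2)
```

```text
t 8.2 p [0.4714 0.0176 0.2507] yaw 0.0045 tilt [-0.03   -0.0023] F [ 0.46  0.52 -2.03] w 0.0184 n 2
[-0.03, -0.17, -1.22] -0.002
[-0.03, -0.17, -1.22] -0.002
```

Request:
send_rows([
  {"slide":[-0.03,-0.3,-0.2],"twist":0},
  {"slide":[0,0,-0.4],"twist":0},
  {"slide":[0,0,-0.4],"twist":0},
  {"slide":[0,0,-0.3],"twist":0},
  {"slide":[0,0,0],"twist":0},
])

```text
time_s: 8.7
ee_pos: [0.4683, 0.0173, 0.2651]
ee_rot: [-0.01, 0.705, 0.709, -0.012]
contact_force: [0.7, -0.2, -2.0]
grip_width: 0.0184
```

Run:
```python
from h import *
plan([.468,.017,.275],0.008,step=2);print(state()['wrist_torque'])
```

```text
t 8.7 p [0.4683 0.0173 0.2651] yaw 0.0046 tilt [-0.0303 -0.0024] F [ 0.69 -0.19 -1.97] w 0.0184 n 1
[-0.03, -0.03, -0.99] -0.003
[ 0.00098392 -0.05100943 -0.03832909]
```

Not yet loaded; continuing up gently.

Request:
send_rows([
  {"slide":[0,0,-0.2],"twist":0},
  {"slide":[0,0,-0.2],"twist":0},
  {"slide":[0,0,-0.2],"twist":0},
  {"slide":[0,0,-0.2],"twist":0},
  {"slide":[0,0,0],"twist":0},
])

```text
time_s: 9.2
ee_pos: [0.4661, 0.0176, 0.2685]
ee_rot: [-0.013, 0.705, 0.709, -0.014]
contact_force: [1.3, -0.1, -7.3]
grip_width: 0.0185
```

Run:
```python
from h import *
plan([.468,.017,.275],0.008,step=2);print(state()['wrist_torque'])
```

```text
t 9.2 p [0.4661 0.0176 0.2685] yaw 0.0046 tilt [-0.0388 -0.0015] F [ 1.32 -0.06 -7.26] w 0.0185 n 1
[-0.06, 0.19, -0.65] -0.003
[ 0.01672643 -0.21544553 -0.0297277 ]
```

Request:
send_rows([
  {"slide":[0,0.1,-0.3],"twist":0},
  {"slide":[0,0,-0.4],"twist":0},
  {"slide":[0,0,-0.5],"twist":0},
  {"slide":[0,0,-0.6],"twist":0},
  {"slide":[0,0,-0.6],"twist":0},
  {"slide":[0,0,-0.6],"twist":0},
])

```text
time_s: 9.8
ee_pos: [0.4679, 0.0178, 0.2994]
ee_rot: [-0.014, 0.705, 0.709, -0.015]
contact_force: [-0.5, -0.0, -7.7]
grip_width: 0.0186
```

Run:
```python
from h import *
plan([.468,.017,.36],0.008,step=2);print(state()['wrist_torque'])
im=snap('side','d7')
cv2.imwrite('pics/d7c.png',cv2.resize(im[190:360,170:430],None,fx=3,fy=3,interpolation=cv2.INTER_CUBIC))
```

```text
t 9.8 p [0.4679 0.0178 0.2994] yaw 0.0046 tilt [-0.0415 -0.001 ] F [-0.54 -0.05 -7.66] w 0.0186 n 4
[-0.02, 0.0, -1.51] -0.001
[-0.02, 0.0, -1.51] -0.001
[-0.02, 0.0, -1.51] -0.001
[-0.02, 0.0, -1.51] -0.001
[ 0.03101597 -0.08245665 -0.02454686]
```

View pics/d7c.png

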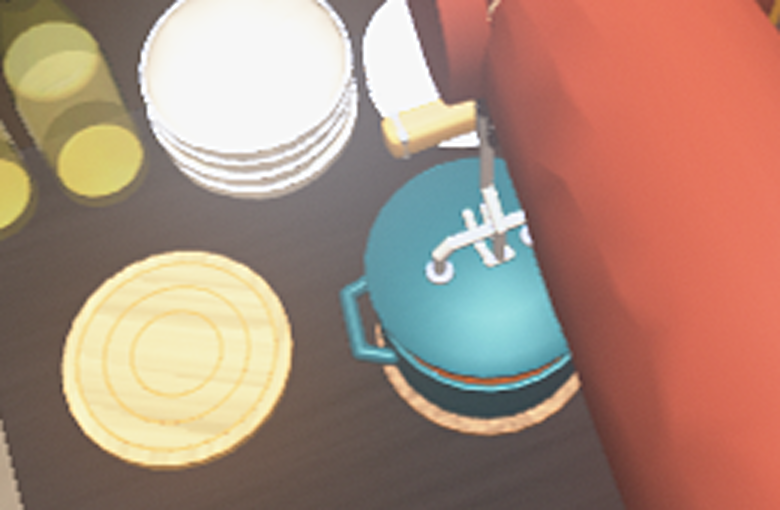

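The side view shows the lid hanging level, hooked mid-bar at about (335,265), clear of the casserole. The trivet is at (229,309). I'll refine the trivet from all views while working out the move.

Run:
```python
from h import *
import pickle
from scipy.optimize import least_squares
np.set_printoptions(precision=4,suppress=True)
def fit(name,C,pic,box,lo=(15,60,80),hi=(35,255,255)):
    hsv=cv2.cvtColor(cv2.imread(f'pics/{pic}.png'),cv2.COLOR_BGR2HSV);m=cv2.inRange(hsv,lo,hi);x0,y0,x1,y1=box
    q=np.zeros_like(m);q[y0:y1,x0:x1]=m[y0:y1,x0:x1]
    c=cv2.convexHull(max(cv2.findContours(q,0,1)[0],key=cv2.contourArea))[:,0]
    c=[p for p in c if x0+1<p[0]<x1-2 and y0+1<p[1]<y1-2]
    P=np.array([onz(name,*p,.014,C)[:2] for p in c]);r=least_squares(lambda k:np.hypot(*(P-k[:2]).T)-k[2],[.53,.237,.084],loss='soft_l1',f_scale=.001);print(pic,len(P),r.x,r.fun.std())
fit('side',cal('side'),'d0',(180,265,275,350));fit('side',cal('side'),'d7',(180,265,275,350))
fit('scene',cal('scene'),'s0',(215,278,290,322))
fit('wrist',pickle.load(open('w4.pkl','rb')),'w4',(390,0,530,95))
print('bowl', [onz('side',*p,.128) for p in((218,217),(288,222),(252,184))], 'bottle',onz('side',203,243,0.0))
```

```text
d0 38 [0.5296 0.237  0.0849] 0.0007139609332534874
d7 41 [0.5295 0.2368 0.0848] 0.0007562724036632765
s0 26 [0.5236 0.2394 0.0916] 0.0030485350899211554
w4 30 [0.5298 0.2338 0.0843] 0.0005376868850757781
bowl [array([0.6889, 0.1913, 0.128 ]), array([0.6177, 0.0558, 0.128 ]), array([0.7454, 0.0956, 0.128 ])] bottle [0.7212 0.248  0.    ]
```

Request:
send_rows([
  {"slide":[0,0,-1],"twist":0},
  {"slide":[0,0,-1.2],"twist":0},
  {"slide":[0,0,-1.2],"twist":0},
  {"slide":[0,0,-1],"twist":0},
])

```text
time_s: 10.25
ee_pos: [0.47, 0.0178, 0.3479]
ee_rot: [-0.014, 0.705, 0.709, -0.015]
contact_force: [0.7, 0.6, -7.3]
grip_width: 0.0186
```

Run:
```python
from h import *
plan([.5345,.2365,.35],0.,step=1.6,show=20);print(state()['wrist_torque'])
```

```text
t 10.25 p [0.47   0.0178 0.3479] yaw 0.0046 tilt [-0.0403 -0.0011] F [ 0.66  0.59 -7.33] w 0.0186 n 14
[1.56, 0.47, -0.01] 0.0
[1.56, 0.47, -0.01] 0.0
[1.56, 0.47, -0.01] 0.0
[1.56, 0.47, -0.01] 0.0
[1.56, 0.47, -0.01] 0.0
[1.56, 0.47, -0.01] 0.0
[1.56, 0.47, -0.01] 0.0
[1.56, 0.46, -0.01] 0.0
[1.56, 0.46, -0.01] 0.0
[1.56, 0.46, -0.01] 0.0
[1.56, 0.46, -0.01] 0.0
[1.56, 0.46, -0.01] 0.0
[1.56, 0.46, -0.01] 0.0
[1.56, 0.46, -0.01] 0.0
[-0.00855231 -0.18497679 -0.01104723]
```

Request:
send_rows([
  {"slide":[0.3,0.1,0],"twist":0},
  {"slide":[0.6,0.2,0],"twist":0},
  {"slide":[0.9,0.3,0],"twist":0},
  {"slide":[1.2,0.35,0],"twist":0},
  {"slide":[1.4,0.4,0],"twist":0},
  {"slide":[1.4,0.4,0],"twist":0},
  {"slide":[1.4,0.4,0],"twist":0},
  {"slide":[1.4,0.4,0],"twist":0},
])

```text
time_s: 11.05
ee_pos: [0.4965, 0.111, 0.3458]
ee_rot: [-0.015, 0.705, 0.708, -0.015]
contact_force: [0.4, 1.1, -8.1]
grip_width: 0.0185
```

Run:
```python
from h import *
plan([.534,.2364,.35],0.005,step=1.4,show=1);print(state()['wrist_torque'])
```

```text
t 11.05 p [0.4965 0.111  0.3458] yaw 0.0043 tilt [-0.0418 -0.0005] F [ 0.35  1.12 -8.14] w 0.0185 n 9
[1.39, 0.42, -0.05] -0.0
[ 0.03739669 -0.17764931  0.00403332]
```

Request:
send_rows([
  {"slide":[1.4,0.4,-0.1],"twist":0},
  {"slide":[1.4,0.4,-0.1],"twist":0},
  {"slide":[1.4,0.4,0],"twist":0},
  {"slide":[1.4,0.4,0],"twist":0},
  {"slide":[1.4,0.4,0],"twist":0},
  {"slide":[1.2,0.35,0],"twist":0},
  {"slide":[1,0.3,0],"twist":0},
  {"slide":[0.7,0.2,0],"twist":0},
])

```text
time_s: 11.85
ee_pos: [0.5262, 0.2215, 0.3438]
ee_rot: [-0.016, 0.704, 0.71, -0.016]
contact_force: [0.4, -0.0, -7.1]
grip_width: 0.0189
```

Run:
```python
from h import *
plan([.534,.2364,.30],0.005,step=1.4,show=1);print(state()['wrist_torque'])
```

```text
t 11.85 p [0.5262 0.2215 0.3438] yaw 0.0077 tilt [-0.0461 -0.0003] F [ 0.39 -0.04 -7.06] w 0.0189 n 4
[0.37, 0.2, 1.09] 0.001
[ 0.03932751 -0.12518518  0.09636781]
```

Request:
send_rows([
  {"slide":[0.5,0.3,0.3],"twist":0},
  {"slide":[0.5,0.3,0.6],"twist":0},
  {"slide":[0.3,0.2,0.9],"twist":0},
  {"slide":[0.1,0.1,1.1],"twist":0},
  {"slide":[0,0.06,1.2],"twist":0},
  {"slide":[0,0.06,1.2],"twist":0},
  {"slide":[0,0.06,1.2],"twist":0},
  {"slide":[0,0.06,1],"twist":0},
])

```text
time_s: 12.65
ee_pos: [0.5347, 0.2358, 0.2615]
ee_rot: [-0.016, 0.705, 0.709, -0.017]
contact_force: [-0.0, -1.3, -7.3]
grip_width: 0.0182
```

Run:
```python
from h import *
plan([.534,.2364,.205],0.005,step=1,show=1);print(state()['wrist_torque'])
```

```text
t 12.65 p [0.5347 0.2358 0.2615] yaw 0.0061 tilt [-0.0469 -0.0018] F [-0.03 -1.27 -7.28] w 0.0182 n 6
[0.01, -0.01, 0.94] 0.0
[-0.00741004 -0.08139493 -0.03001485]
```

Request:
send_rows([
  {"slide":[0,0.05,0.9],"twist":0},
  {"slide":[0,0.05,0.8],"twist":0},
  {"slide":[0.05,0.05,0.8],"twist":0},
  {"slide":[0,0.05,0.8],"twist":0},
  {"slide":[0,0.03,0.7],"twist":0},
  {"slide":[0,0.03,0.5],"twist":0},
  {"slide":[0,0,0.2],"twist":0},
])

```text
time_s: 13.35
ee_pos: [0.5346, 0.2358, 0.2088]
ee_rot: [-0.016, 0.705, 0.709, -0.018]
contact_force: [-1.0, -0.3, -8.2]
grip_width: 0.0189
```

Run:
```python
from h import *
import pickle
from scipy.optimize import least_squares
plan([.535,.2364,.200],0.005,step=1,show=1);print(state()['wrist_torque'])
C=cal('wrist');im=snap('wrist','w8');hsv=cv2.cvtColor(im,cv2.COLOR_BGR2HSV)
pickle.dump(C,open('w8.pkl','wb'))
def circ(m,z,c0,r0,C,lim=.006):
    c=np.vstack(cv2.findContours(m,0,1)[0])[:,0];c=c[(c[:,0]>2)&(c[:,0]<637)&(c[:,1]>2)&(c[:,1]<477)]
    P=np.array([onz('wrist',*p,z,C)[:2] for p in c]);e=np.abs(np.hypot(*(P-c0).T)-r0);P=P[e<lim]
    r=least_squares(lambda k:np.hypot(*(P-k[:2]).T)-k[2],[*c0,r0],loss='soft_l1',f_scale=.001);print(len(P),r.x.round(4),r.fun.std().round(5))
z=state()['ee_pos'][2]-.186
T=(75,50,20),(105,255,255)
circ(cv2.inRange(hsv,*T),z+.008,np.array([.53,.235]),.082,C,.01)
h6=cv2.cvtColor(cv2.imread('pics/w6.png'),cv2.COLOR_BGR2HSV)
circ(cv2.inRange(h6,*T),.090,np.array([.464,.015]),.082,pickle.load(open('w6.pkl','rb')),.01)
print('trivet px');circ(cv2.inRange(hsv,(15,60,80),(35,255,255)),.014,np.array([.53,.235]),.084,C,.008)
```

```text
t 13.35 p [0.5346 0.2358 0.2088] yaw 0.0057 tilt [-0.0487 -0.0024] F [-0.96 -0.33 -8.24] w 0.0189 n 1
[0.06, 0.04, 0.88] 0.001
[ 0.00468783 -0.12309895 -0.02489671]
467 [0.5281 0.2336 0.0827] 0.0018
439 [0.4647 0.0152 0.0824] 0.00251
trivet px
276 [0.5306 0.2337 0.0837] 0.00175
```

Same-camera check: lid centre (0.528, 0.2336) and trivet (0.530, 0.2337). I'm nudging 2 mm in x and lowering gently.

Request:
send_rows([
  {"slide":[0,0.15,0.1],"twist":0},
  {"slide":[0,0.1,0.15],"twist":0},
  {"slide":[0,0.02,0.2],"twist":0},
  {"slide":[0,0.02,0.15],"twist":0},
  {"slide":[0,0,0.15],"twist":0},
  {"slide":[0,0,0.1],"twist":0},
])

```text
time_s: 14.0
ee_pos: [0.5383, 0.2361, 0.2013]
ee_rot: [-0.016, 0.705, 0.709, -0.017]
contact_force: [-0.7, -0.3, -8.3]
grip_width: 0.0186
```

Run:
```python
from h import *
plan([.537,.2364,.200],0.005,step=1,show=1);print(state()['wrist_torque'])
```

```text
t 14.0 p [0.5383 0.2361 0.2013] yaw 0.0057 tilt [-0.0456 -0.0015] F [-0.72 -0.28 -8.25] w 0.0186 n 1
[0.03, -0.13, 0.13] 0.001
[ 0.04786858 -0.11207693 -0.0117465 ]
```

Request:
send_rows([
  {"slide":[0,-0.15,0.1],"twist":0},
  {"slide":[0,0,0.15],"twist":0},
  {"slide":[0,0,0.15],"twist":0},
  {"slide":[0,0,0.15],"twist":0},
])

```text
time_s: 14.4
ee_pos: [0.5372, 0.2364, 0.1972]
ee_rot: [-0.015, 0.705, 0.709, -0.015]
contact_force: [0.5, 0.0, -1.6]
grip_width: 0.018
```

Run:
```python
from h import *
plan([.5365,.2364,.190],0.005,step=1,show=1);print(state()['wrist_torque'])
```

```text
t 14.4 p [0.5372 0.2364 0.1972] yaw 0.0057 tilt [-0.043  -0.0006] F [ 0.5   0.03 -1.63] w 0.018 n 1
[0.0, -0.07, 0.72] 0.001
[ 0.01162195 -0.05437106 -0.07383976]
```

Lid weight is off the hook. Now I lower the hook clear of the bar.

Request:
send_rows([
  {"slide":[0,0,0.4],"twist":0},
  {"slide":[0,0,0.4],"twist":0},
  {"slide":[0,0,0.4],"twist":0},
  {"slide":[0,0,0],"twist":0},
])

```text
time_s: 14.8
ee_pos: [0.5388, 0.237, 0.1882]
ee_rot: [-0.013, 0.705, 0.709, -0.012]
contact_force: [-0.1, -0.6, -1.8]
grip_width: 0.0188
```

Run:
```python
from h import *
plan([.465,.2364,.184],0.005,step=1,show=1);print(state()['wrist_torque'])
```

```text
t 14.8 p [0.5388 0.237  0.1882] yaw 0.0058 tilt [-0.0365  0.0013] F [-0.15 -0.65 -1.82] w 0.0188 n 8
[-0.0, -0.92, 0.05] 0.0
[-0.00045041 -0.05406278 -0.0248991 ]
```

Request:
send_rows([
  {"slide":[0,-0.2,0.4],"twist":0},
  {"slide":[0,-0.6,0.03],"twist":0},
  {"slide":[0,-0.9,0.03],"twist":0},
  {"slide":[0,0,0],"twist":0},
])

```text
time_s: 15.2
ee_pos: [0.5202, 0.2369, 0.1839]
ee_rot: [-0.014, 0.705, 0.709, -0.013]
contact_force: [0.3, 0.2, -2.3]
grip_width: 0.0185
```

Run:
```python
from h import *
plan([.465,.2364,.184],0.005,step=1,show=1);print(state()['wrist_torque'])
```

```text
t 15.2 p [0.5202 0.2369 0.1839] yaw 0.0057 tilt [-0.037   0.0013] F [ 0.31  0.2  -2.33] w 0.0185 n 6
[-0.0, -0.92, -0.0] 0.0
[-0.06184519 -0.10841748  0.04132235]
```

Request:
send_rows([
  {"slide":[0,-1,0.03],"twist":0},
  {"slide":[0,-1,0.03],"twist":0},
  {"slide":[0,-1,0.03],"twist":0},
  {"slide":[0,-1.2,0.03],"twist":0},
  {"slide":[0,-1.2,0],"twist":0},
  {"slide":[0,0,0],"twist":0},
])

```text
time_s: 15.8
ee_pos: [0.4605, 0.2367, 0.1851]
ee_rot: [-0.014, 0.705, 0.709, -0.012]
contact_force: [1.0, 0.4, -2.1]
grip_width: 0.0189
```

Run:
```python
from h import *
plan([.46,.2364,.33],0.005,step=3,show=1);print(state()['wrist_torque'])
```

```text
t 15.8 p [0.4605 0.2367 0.1851] yaw 0.0064 tilt [-0.0365  0.0016] F [ 0.97  0.4  -2.11] w 0.0189 n 5
[-0.01, -0.01, -2.9] 0.0
[ 0.03217689 -0.02335946  0.00952834]
```

Request:
send_rows([
  {"slide":[0,0,-1.5],"twist":0},
  {"slide":[0,0,-3],"twist":0},
  {"slide":[0,0,-3.5],"twist":0},
  {"slide":[0,0,-3.5],"twist":0},
  {"slide":[0,0,-3],"twist":0},
  {"slide":[0,0,-2],"twist":0},
  {"slide":[0,0,0],"twist":0},
])

```text
time_s: 16.5
ee_pos: [0.4676, 0.2362, 0.3633]
ee_rot: [-0.012, 0.705, 0.709, -0.01]
contact_force: [0.3, 0.5, -1.6]
grip_width: 0.0185
```

Run:
```python
from h import *
import pickle
from scipy.optimize import least_squares
C=cal('wrist');im=snap('wrist','w9');hsv=cv2.cvtColor(im,cv2.COLOR_BGR2HSV)
def circ(m,z,c0,r0,C,lim=.006):
    c=np.vstack(cv2.findContours(m,0,1)[0])[:,0];c=c[(c[:,0]>2)&(c[:,0]<637)&(c[:,1]>2)&(c[:,1]<477)]
    P=np.array([onz('wrist',*p,z,C)[:2] for p in c]);e=np.abs(np.hypot(*(P-c0).T)-r0);P=P[e<lim]
    r=least_squares(lambda k:np.hypot(*(P-k[:2]).T)-k[2],[*c0,r0],loss='soft_l1',f_scale=.001);print(len(P),r.x.round(4),r.fun.std().round(5))
circ(cv2.inRange(hsv,(75,50,20),(105,255,255)),.022,np.array([.53,.235]),.082,C,.01)
circ(cv2.inRange(hsv,(15,60,80),(35,255,255)),.014,np.array([.53,.235]),.084,C,.008)
plan([.501,-.253,.34],-.262,step=4,show=8)
```

```text
278 [0.5321 0.234  0.0815] 0.00116
244 [0.5318 0.2332 0.0842] 0.00223
t 16.55 p [0.4672 0.236  0.3616] yaw 0.0058 tilt [-0.0325  0.0023] F [-0.78  0.96 -2.16] w 0.0186 n 13
[-3.76, 0.24, 0.17] 0.021
[-3.76, 0.32, 0.17] 0.021
[-3.75, 0.39, 0.17] 0.021
[-3.74, 0.47, 0.17] 0.021
[-3.73, 0.55, 0.17] 0.021
[-3.72, 0.62, 0.17] 0.021
[-3.71, 0.7, 0.17] 0.021
[-3.69, 0.78, 0.17] 0.021
```

The lid is centred on the trivet within about 1 mm in the same view. Now back to the hanger.

Request:
send_rows([
  {"slide":[-2,0.1,0],"twist":0.01},
  {"slide":[-3,0.2,0],"twist":0.018},
  {"slide":[-3.2,0.3,0],"twist":0.018},
  {"slide":[-3.2,0.3,0],"twist":0.018},
  {"slide":[-3.2,0.4,0],"twist":0.018},
  {"slide":[-3.2,0.4,0],"twist":0.018},
  {"slide":[-3.2,0.5,0],"twist":0.018},
  {"slide":[-3.2,0.6,0],"twist":0.018},
])

```text
time_s: 17.35
ee_pos: [0.4788, -0.0128, 0.3472]
ee_rot: [-0.018, 0.751, 0.66, -0.018]
contact_force: [0.1, -0.2, -3.0]
grip_width: 0.018
```

Run:
```python
from h import *
plan([.501,-.253,.34],-.262,step=3,show=8)
```

```text
t 17.35 p [ 0.4788 -0.0128  0.3472] yaw -0.1279 tilt [-0.0508  0.0025] F [ 0.1  -0.23 -2.97] w 0.018 n 9
[-2.62, 0.59, 0.08] 0.015
[-2.61, 0.62, 0.08] 0.015
[-2.6, 0.66, 0.08] 0.015
[-2.59, 0.7, 0.08] 0.015
[-2.58, 0.74, 0.08] 0.015
[-2.56, 0.78, 0.08] 0.015
[-2.55, 0.82, 0.08] 0.015
[-2.54, 0.85, 0.08] 0.015
```

Request:
send_rows([
  {"slide":[-2.6,0.6,-0.1],"twist":0.015},
  {"slide":[-2.6,0.6,-0.1],"twist":0.015},
  {"slide":[-2.6,0.7,-0.1],"twist":0.015},
  {"slide":[-2.6,0.7,-0.1],"twist":0.015},
  {"slide":[-2.6,0.7,-0.1],"twist":0.015},
  {"slide":[-2.6,0.8,-0.1],"twist":0.015},
  {"slide":[-2.5,0.8,-0.1],"twist":0.015},
  {"slide":[-2,0.6,-0.1],"twist":0.015},
])

```text
time_s: 18.15
ee_pos: [0.4918, -0.2297, 0.3365]
ee_rot: [-0.027, 0.791, 0.61, -0.025]
contact_force: [0.6, 0.6, -2.4]
grip_width: 0.0185
```

Run:
```python
from h import *
plan([.503,-.253,.34],-.262,step=3,show=8)
```

```text
t 18.15 p [ 0.4918 -0.2297  0.3365] yaw -0.2568 tilt [-0.0723  0.0123] F [ 0.57  0.64 -2.43] w 0.0185 n 1
[-1.97, 1.68, -0.35] 0.005
```

Request:
send_rows([
  {"slide":[-1,0.7,0.1],"twist":0.005},
  {"slide":[-1,0.7,0.3],"twist":0},
  {"slide":[-0.2,0.15,1],"twist":0},
  {"slide":[0,0.1,1.5],"twist":0},
  {"slide":[0,0.1,1.5],"twist":0},
  {"slide":[0,0.1,1],"twist":0},
  {"slide":[0,0,0],"twist":0},
])

```text
time_s: 18.85
ee_pos: [0.4985, -0.2542, 0.2692]
ee_rot: [-0.033, 0.792, 0.609, -0.026]
contact_force: [-0.7, 0.6, -1.8]
grip_width: 0.0185
```

Run:
```python
from h import *
plan([.5003,-.2548,.2],-.262,step=3,show=1)
```

```text
t 18.85 p [ 0.4985 -0.2542  0.2692] yaw -0.2611 tilt [-0.0816  0.02  ] F [-0.72  0.62 -1.83] w 0.0185 n 3
[-0.0, 0.06, 2.31] 0.0
```

Request:
send_rows([
  {"slide":[0,0.15,1.5],"twist":0},
  {"slide":[0,0.15,1.8],"twist":0},
  {"slide":[0,0.15,1.8],"twist":0},
  {"slide":[0,0.15,1.5],"twist":0},
  {"slide":[0,0.1,1],"twist":0},
  {"slide":[0,0.05,0.5],"twist":0},
  {"slide":[0,0,0],"twist":0},
])

```text
time_s: 19.55
ee_pos: [0.4999, -0.2534, 0.1831]
ee_rot: [-0.031, 0.792, 0.609, -0.026]
contact_force: [-0.5, -0.7, -1.8]
grip_width: 0.0186
```

Run:
```python
from h import *
plan([.5001,-.2547,.164],-.262,step=3,show=1)
C=cal('wrist');im=snap('wrist','w10')
cv2.imwrite('pics/w10c.png',cv2.resize(im[100:440,170:500],None,fx=1.75,fy=1.75))
```

```text
t 19.55 p [ 0.4999 -0.2534  0.1831] yaw -0.259 tilt [-0.0789  0.0183] F [-0.48 -0.72 -1.84] w 0.0186 n 1
[-0.12, 0.05, 1.91] 0.003
```

View pics/w10c.png

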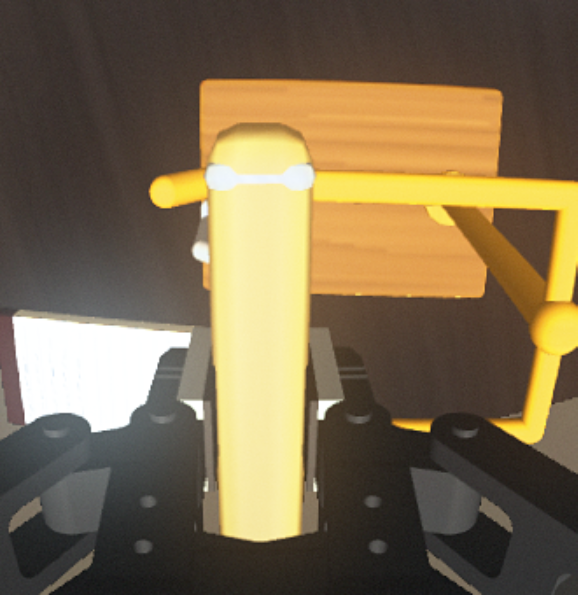

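The handle is over both prongs, shank between them, with the prong tip at (150–185,190) left of the handle edge at 210. I'm adding 2 mm toward the post and lowering.

Request:
send_rows([
  {"slide":[-0.1,0.25,0.5],"twist":0},
  {"slide":[-0.05,0.1,0.5],"twist":0},
  {"slide":[0,0.03,0.3],"twist":0},
  {"slide":[0,0.02,0.2],"twist":0},
  {"slide":[0,0,0],"twist":0},
])

```text
time_s: 20.1
ee_pos: [0.5042, -0.2571, 0.17]
ee_rot: [-0.029, 0.792, 0.609, -0.025]
contact_force: [0.4, -0.7, -1.8]
grip_width: 0.0187
```

Run:
```python
from h import *
plan([.502,-.2547,.164],-.262,step=3,show=1);print(state()['wrist_torque'])
```

```text
t 20.1 p [ 0.5042 -0.2571  0.17  ] yaw -0.2593 tilt [-0.074  0.015] F [ 0.38 -0.73 -1.82] w 0.0187 n 1
[0.17, -0.27, 0.6] 0.003
[-0.06165011 -0.06435252  0.04524776]
```

Request:
send_rows([
  {"slide":[0.15,-0.1,0.2],"twist":0},
  {"slide":[0,0,0.2],"twist":0},
  {"slide":[0,0,0.15],"twist":0},
  {"slide":[0,0,0.1],"twist":0},
])

```text
time_s: 20.5
ee_pos: [0.5033, -0.2552, 0.1637]
ee_rot: [-0.028, 0.792, 0.609, -0.025]
contact_force: [0.3, 1.0, 0.4]
grip_width: 0.0188
```

Run:
```python
from h import *
plan([.502,-.2547,.164],-.262,step=3,show=1);print(state()['wrist_torque'])
```

```text
t 20.5 p [ 0.5033 -0.2552  0.1637] yaw -0.2593 tilt [-0.0732  0.0145] F [0.32 1.04 0.35] w 0.0188 n 1
[0.01, -0.14, -0.03] 0.003
[-0.00978784  0.00987182 -0.01780613]
```

The prongs carry the lifter. Releasing in two stages.

Request:
send_rows([
  {"slide":[0,0,0],"twist":0},
  {"slide":[0,0,0],"twist":0},
  {"slide":[0,0,0],"twist":0},
  {"slide":[0,0,0],"twist":0},
  {"slide":[0,0,0],"twist":0},
], gripper=-0.35, force=20)

```text
time_s: 21.0
ee_pos: [0.5043, -0.2559, 0.1657]
ee_rot: [-0.026, 0.792, 0.609, -0.024]
contact_force: [-0.5, 0.4, -0.3]
grip_width: 0.0281
```

Request:
send_rows([
  {"slide":[0,0,0],"twist":0},
  {"slide":[0,0,0],"twist":0},
  {"slide":[0,0,0],"twist":0},
  {"slide":[0,0,0],"twist":0},
  {"slide":[0,0,0],"twist":0},
  {"slide":[0,0,0],"twist":0},
], gripper=0.8)

```text
time_s: 21.6
ee_pos: [0.5044, -0.256, 0.1659]
ee_rot: [-0.026, 0.792, 0.609, -0.024]
contact_force: [0.7, 0.0, -0.4]
grip_width: 0.0768
```

Run:
```python
from h import *
plan([.502,-.2547,.264],-.262,step=3,show=1);print(state()['wrist_torque'])
```

```text
t 21.6 p [ 0.5044 -0.256   0.1659] yaw -0.2594 tilt [-0.0702  0.0123] F [ 0.69  0.02 -0.38] w 0.0768 n 4
[0.02, -0.07, -2.45] 0.001
[ 0.02186185 -0.03311482  0.04451958]
```

Going up, then a check.

Request:
send_rows([
  {"slide":[0,0,-1],"twist":0},
  {"slide":[0,0,-1.5],"twist":0},
  {"slide":[0,0,-2.5],"twist":0},
  {"slide":[0,0,-3],"twist":0},
  {"slide":[0,0,-3],"twist":0},
  {"slide":[0,0,-3],"twist":0},
  {"slide":[0,0,0],"twist":0},
])

```text
time_s: 22.3
ee_pos: [0.5149, -0.2578, 0.318]
ee_rot: [-0.024, 0.792, 0.609, -0.023]
contact_force: [0.0, -0.1, 1.3]
grip_width: 0.0764
```

Run:
```python
from h import *
np.set_printoptions(precision=4,suppress=True)
plan([.502,-.2547,.264],-.262,step=3,show=1)
C=cal('wrist');im=snap('wrist','w11');hsv=cv2.cvtColor(im,cv2.COLOR_BGR2HSV)
m=cv2.inRange(hsv,(18,60,120),(30,190,255));m=cv2.morphologyEx(m,cv2.MORPH_OPEN,np.ones((13,13)))
for c in cv2.findContours(m,0,1)[0]:
    if cv2.contourArea(c)<800: continue
    r=cv2.minAreaRect(c);b=cv2.boxPoints(r);print(r)
    W=np.array([onz('wrist',*p,.189,C) for p in b]);print(W[:,:2],W.mean(0))
print('expected ends',[proj('wrist',p,C) for p in[(.516,-.197,.189),(.486,-.313,.189)]])
snap('scene','s1');snap('side','d1')
```

```text
t 22.3 p [ 0.5149 -0.2578  0.318 ] yaw -0.2595 tilt [-0.0667  0.0102] F [ 0.02 -0.06  1.31] w 0.0764 n 2
[-0.02, -0.67, 2.7] 0.001
((315.0, 224.5), (127.0, 26.0), 90.0)
[[ 0.5075 -0.206 ]
 [ 0.526  -0.2108]
 [ 0.5008 -0.3085]
 [ 0.4803 -0.3037]] [ 0.5037 -0.2572  0.189 ]
expected ends [(np.float64(309.97411308904293), np.float64(146.28067278931283)), (np.float64(311.7438314827383), np.float64(296.60692112240054))]
```

Run:
```python
from h import *
np.set_printoptions(precision=4,suppress=True)
a=cv2.imread('pics/d0.png');
C=cal('wrist');im=snap('wrist','w12')
d=cv2.absdiff(im,cv2.imread('pics/w11.png')).max(2);print('motion px',(d>40).sum())
for n,f in(('d0',a),('d1',cv2.imread('pics/d1.png'))):
    h=cv2.cvtColor(f,cv2.COLOR_BGR2HSV)
    for nm,(x0,y0,x1,y1),lo,hi in [('hdl',(410,190,485,215),(15,60,110),(32,200,255)),('casL',(280,275,302,312),(80,60,20),(100,255,255)),('bowls',(215,180,292,258),(0,0,150),(180,60,255)),('plates',(290,180,356,240),(0,0,150),(180,60,255)),('teal_triv',(185,265,275,350),(80,60,20),(100,255,255)),('pad',(462,250,515,308),(0,0,150),(180,60,255))]:
        m=cv2.inRange(h[y0:y1,x0:x1],lo,hi);M=cv2.moments(m,True);print(n,nm,int(M['m00']),round(x0+M['m10']/max(M['m00'],1),1),round(y0+M['m01']/max(M['m00'],1),1))
```

```text
motion px 17718
d0 hdl 870 443.5 202.8
d0 casL 428 294.0 292.7
d0 bowls 4302 253.1 218.0
d0 plates 2900 321.6 209.7
d0 teal_triv 0 185.0 265.0
d0 pad 1531 487.6 277.7
d1 hdl 816 442.3 203.1
d1 casL 305 292.4 295.0
d1 bowls 4516 254.3 218.2
d1 plates 3209 320.6 210.8
d1 teal_triv 3831 227.2 307.2
d1 pad 341 473.7 272.7
```

Request:
send_rows([
  {"slide":[0,0,-1],"twist":0},
  {"slide":[0,0,0],"twist":0},
  {"slide":[0,0,0],"twist":0},
  {"slide":[0,0,0],"twist":0},
  {"slide":[0,0,0],"twist":0},
  {"slide":[0,0,0],"twist":0},
])

```text
time_s: 23.1
ee_pos: [0.5116, -0.2555, 0.3148]
ee_rot: [-0.035, 0.792, 0.609, -0.027]
contact_force: [0.6, 0.3, -0.3]
grip_width: 0.077
```

Run:
```python
from h import *
np.set_printoptions(precision=4,suppress=True)
for n in('a','b'):
    C=cal('wrist');im=snap('wrist','w13'+n);plan([.5,-.25,.3],-.26,show=0);hsv=cv2.cvtColor(im,cv2.COLOR_BGR2HSV)
    m=cv2.morphologyEx(cv2.inRange(hsv,(18,60,120),(30,190,255)),cv2.MORPH_OPEN,np.ones((13,13)))
    c=max(cv2.findContours(m,0,1)[0],key=cv2.contourArea);W=np.array([onz('wrist',*p,.191,C) for p in cv2.boxPoints(cv2.minAreaRect(c))]);print(W[:,:2].tolist(),W.mean(0))
print((cv2.absdiff(im,cv2.imread('pics/w13a.png')).max(2)>40).sum())
o=[];
```

```text
t 23.15 p [ 0.5116 -0.2555  0.3148] yaw -0.2592 tilt [-0.0852  0.0223] F [-0.21 -0.58  0.07] w 0.0767 n 1
[[0.4819535873220982, -0.3026901348081234], [0.5082111499567915, -0.20564195053257478], [0.5263572814840105, -0.21024232700732168], [0.5021299019685935, -0.30717787331053487]] [ 0.5047 -0.2564  0.191 ]
t 23.2 p [ 0.5116 -0.2555  0.315 ] yaw -0.2591 tilt [-0.085   0.0222] F [-0.61  0.3  -0.05] w 0.0767 n 1
[[0.5081956516447912, -0.205626898243277], [0.525643912937996, -0.2100535647877442], [0.5013440421520013, -0.30697433394543006], [0.4819417306291331, -0.30266221018522893]] [ 0.5043 -0.2563  0.191 ]
572
```

```bash
python3 -c "
from bench import finish_job
print(finish_job())"
```

```text
the job is handed in; nothing more can be done
None
```

The lid is off the casserole and on the trivet, the lifter is back on its hanger, and the job is handed in. It took about 23 s of the 69 s allowed.

**Lid:** My last wrist-camera fit put its centre within about 1 mm of the trivet's. It hung level in the side view just after lift-off. The force reading showed its weight come off the hook as it touched down, and nothing resisted when the hook slid out.

**Lifter:** After release, two further pictures showed the handle still, about 3 mm from the rest point and at the hanger's angle. The arm ended clear above it.

**Checks that were weak or disagreed:**
- **Tool tilt:** the tool drifted out of plumb with each move, about 2.5° while carrying the lid and nearly 5° at the end. The lid hung freely from its bar, so I did not correct this.
- **Last look at the hanger:** the picture limit was used up, so I checked the hung lifter by measurement only, not by eye.
- **Other objects:** the bowls and plates match their starting positions to about 1 pixel in the side view. The arm hid part of that view, so the casserole (about 3 pixels off on a reduced area) and the order pad could not be properly confirmed. I did not check the bottles, salt cellar, jug or corkscrew numerically.

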